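# Load the nut press

### The job

Get the walnut ready for cracking: with the fingertips roll it across the press's tray, without lifting it, until it drops into the largest cup. Then, with the nut sitting in that cup, draw the tray sideways along its guides until the cup is centred right under the tip of the press screw, and let go. Reach in at a slant so as not to bump the crosshead, and leave everything else on the bench where it is.

Things in the scene. Friction and masses are not known exactly. Their poses are not given: they have to be found in the camera images.
- walnut_center (a point): Centre of the walnut: a tan, nearly round nut, 36 mm across, about 15 g, loose on the open front part of the tray (towards the robot). It rolls with some resistance and stops within a few mm after a slow push. Its axes turn as it rolls: only the position matters.
- large_cup (a point): Centre of the mouth, level with the deck, of the largest of three round cups in the press's wooden tray: 31 mm across, 11 mm deep. A walnut seated in it has its centre about 9 mm above the deck (18 mm while on the deck). Axes are those of press and tray: x away from the robot, in under the crosshead; y left along the guides; z up. Cups of 22 and 15 mm lie 50 and 95 mm to its -y.
- tray_deck (a point): Point on the flat deck of the wooden tray, 38 mm above the bench, in its middle: 44 mm before (-x) the row of cups and 45 mm to the -y of the large cup. Axes as large_cup. The tray is 212 mm (x) by 170 mm (y) with a rim 6 mm wide and 8 mm high all round its edge.
- tray_knob (a point): Middle (half-way up) of the tray's black upright knob, 20 mm across, 40 mm tall, its top 72 mm above the bench. It stands on a steel ear, 28 mm wide, out of the tray's right (-y) end; the ear's top is 32 mm above the bench and 30 mm of it are free between knob and tray. From the large cup: x -100, y -170 mm. Axes as large_cup.
- tray (a joint): Position of the tray along its guides, m, growing towards the press's +y (left), range -0.053 to 0.050. It slides with about 4 N of friction and stays where it is left. No stop marks the right place: that is where the cup is under the screw's tip.
- screw_tip (a point): Blunt lower tip of the steel screw that hangs from the middle of the crosshead, 84 mm above the bench. It does not move; the cup has to come straight beneath it, which is towards -y from where the tray stands. Axes as large_cup.
- crosshead: Grey iron beam across the row of cups, 60 mm deep (x), 370 mm long (y), its underside 126 and top 162 mm above the bench; the screw's T-bar stands above it to 256 mm. It rests on two steel columns, 22 mm thick, 160 mm to either side of the screw. Origin: middle of its underside, on the screw's axis; axes as large_cup.
- press: Base plate of the press, 235 mm (x) by 370 mm (y), 18 mm thick, from 160 mm before to 75 mm behind the screw's axis, fixed to the bench; guide strips reaching 30 mm above the bench run along the tray's front and back edges. Origin: on the bench under the screw; axes as large_cup.
- hazelnut: A stray brown hazelnut, 20 mm, lying loose on the tray's rear strip behind the cups; not needed, it may stay or roll where it likes on the tray.
- nut_box: Kraft-paper tray of walnuts, 120 by 170 mm, about 65 mm high, on the bench left of the press. Origin: centre of its underside. Leave alone.
- steel_bowl: Empty steel bowl, 170 mm across, 70 mm high, on the bench right of the press. Origin: centre of its underside. Leave alone.
- cut_board: Wooden cutting board, 150 by 240 mm, 16 mm thick, at the left front. Origin: centre of its underside. Leave alone.
- knife: Small kitchen knife with a black handle, 185 mm long, lying on the cutting board. Leave alone.
- nut_pick: Thin steel nut pick, 135 mm long, lying on the bench in front of the press. Leave alone.
- saucer: White saucer, 124 mm across, 24 mm high, at the right front. Leave alone.
- brush: Pastry brush, 170 mm long, lying at the right. Leave alone.

How it is judged (in metres and radians):
On the way, in this order (a step that is already met when the one before it is completed fails the run):
1. the walnut has been rolled into the largest cup and sits in it (horizontal distance between walnut_center and large_cup below 0.005 m and z of walnut_center in the frame of large_cup below 0.0125 m), for 0.3 s.
2. the tray has been slid so that the cup, with the nut in it, is under the screw's tip (horizontal distance between large_cup and screw_tip below 0.004 m and horizontal distance between walnut_center and large_cup below 0.005 m), for 0.2 s.
At the end, for the whole second after the job is handed in: The walnut sits down in the largest cup (its centre within 5 mm of the cup's axis and less than 12.5 mm above the deck), the cup is within 4 mm of straight under the screw's tip, and the tray is at rest (all of step 2 and z of walnut_center in the frame of large_cup below 0.0125 m and velocity of joint tray between -0.01 and 0.01 m/s); the robot touches nothing.
It fails at once if the walnut is lifted off the tray (more than 17 mm) or leaves it (z of walnut_center in the frame of large_cup above 0.035 m or z of walnut_center in the frame of large_cup below -0.005 m).
It fails at once if the crosshead or its screw is bumped with more than 10 N (contact force between any of the arm, the fingers and crosshead above 10 N).
It fails at once if something else on the bench is moved by more than 30 mm (distance of any of nut_box, steel_bowl, cut_board, knife, nut_pick, saucer, brush from where it was at the start of the episode above 0.03 m).
It also fails if it takes over 72 s, if anything falls off the work surface, if the arm or the gripper's body presses on something with over 40 N, if the wrist force passes 120 N, or if a joint passes its speed limit or range.

### The arm

A 6-joint arm with a two-finger parallel gripper is mounted at the origin on the work surface. World frame = base frame: x ahead of the robot, y to its left, z up, the work surface at z = 0. Lengths are in mm, angles in rad, forces in N, time in s.
With the tool pointing down it reaches from about 350 to 875 mm from the base axis. Payload 4.2 kg.
Tool frame: the origin (TCP) lies at the very end of the fingers, on their centre line; the grasp point (between the pads) lies 19 mm behind it; z points along the fingers, y is the line along which they close (so a half turn about z gives the same grasp; the last joint's range is limited). The gripper opens to 85 mm and grips with 20 to 120 N. Pads are 22 mm wide; open, the fingers measure 114 mm over their backs; the gripper's body (76 mm by 85 mm) begins 54 mm behind the grasp point. The pads swing forward as they close: fully open they stand 13 mm farther back than shut.
Start: joints at [-0.991, 0.385, 0.008, 0, -1.194, -0.259], TCP at [197.094, -593.088, 231.312] pointing down, gripper open.
Joint ranges: [-3.14, 3.14], [-1.21, 2.06], [-1.07, 1.41], [-3.16, 2.05], [-2.99, -0.16], [-3.1, 3.1]. Speed limits (rad/s): [2.79, 2.79, 3.14, 3.14, 3.14, 3.14].

### API

Orientations are given as a unit quaternion [x, y, z, w].
In Python, from bench import arm gives the robot as it stands. The module is installed in compiled form; this text tells all that it offers.
- The arm moves only by the tool drive_tool, never from a script. Its argument "targets" is a list of rows, each a list of 5 numbers: the closure, from -1 (fully open) to 1 (shut), then the shift along the tool's x, y, z in mm, then the turn about the tool's z in degrees. In form: [[grip, tx, ty, tz, roll], ...]. A call has 1 to 12 rows; each row is the pose to reach, as a shift and turn from the pose commanded when the call began, along the tool's axes at that moment; what a row does not reach only later rows make up. A row lasts 1/10 s, in which the tool goes at most 50 mm and 8.59 degrees, less where a joint would pass 70% of its speed; a pose out of reach is approached as far as the arm can. A call with a gripper value outside its range is refused whole. The fingers move at their own pace and stop on an object; the grip force is fixed at half the most. Time passes only in rows, so rows that repeat a pose let the fingers close. It gives the time, the measured TCP pose, the force, the opening and the grip force at its end, in the units of the state.
- arm.read_state(): the state, without advancing time (a new reading comes with each control period).
- arm.get_image(name): name is "side" or "top"; returns the picture (420x560x3 uint8, blue, green, red); there is no depth.
- arm.camera_params(name): a dict with "fov_y" (degrees; the focal length in pixels is half the picture's height over the tangent of half this angle, whatever the lens; pixels are square), "cx", "cy" (the principal point, pixels), "D" ([k1, k2, p1, p2, k3] as OpenCV has them; the pictures are not rectified), "rvec" (rotation vector, rad) and "tvec" (3), from world to camera coordinates, as OpenCV has them. Camera axes: x right, y down, z forward; pixel columns grow to the right and rows downward; lengths in mm; the calibration is good to about 2 mm. A picture is of the moment at which its call begins. camera_params takes no time and is no camera call.
- arm.job_done(): hands the job in; it is judged then, once.
The state is a dict: "clock": time; "joints": joint angles; "joint_vel": joint speeds; "joint_efforts": joint torques, N m; "position": TCP position; "ee_rot": TCP orientation; "contact_force": force on the tool from outside, world axes, zero at the start; "wrist_torque": the same for the moment, N m; "gripper_width": finger opening in mm; "grasp_force": force on a finger pad.
Only numpy, scipy, OpenCV 4.12 (cv2) and the standard library are available. Lean on these libraries where they do the work, as an engineer would, in place of code of your own. Each camera call takes 0.05 s, during which the arm holds its last target. There are 200 camera calls.

## Working session

There is one attempt and no reset: what is moved stays moved. The work goes in short steps, Python scripts to look and compute and a tool call to move; the robot and the scene stay as the last step left them, time stands still between calls to the robot, and variables do not carry over. Pictures are saved under pics/ and viewed, at most 10 in all, crops included, and the job is handed in when it is done.

Besides the shell and the picture viewer there is one more tool, called after "Call:" by a JSON object that holds its "method" and its "body". drive_tool: Moves the arm, as the interface text tells. Its arguments: {"type":"object","properties":{"targets":{"type":"array","items":{"type":"array","items":{"type":"number"}}}},"required":["targets"]}

```bash
mkdir -p pics
cat > h.py <<'E'
import numpy as np,cv2
from bench import arm
from scipy.spatial.transform import Rotation as R
def cam(n):
    p=arm.camera_params(n); f=210/np.tan(np.radians(p["fov_y"])/2)
    K=np.array([[f,0,p["cx"]],[0,f,p["cy"]],[0,0,1.]])
    return K,np.array(p["D"],float),np.array(p["rvec"],float),np.array(p["tvec"],float)
def ray(n,uv):
    K,D,r,t=cam(n); M=cv2.Rodrigues(r)[0]
    q=cv2.undistortPoints(np.array([[uv]],float),K,D)[0,0]
    return -M.T@t, M.T@np.array([q[0],q[1],1])
def onz(n,uv,z):
    o,d=ray(n,uv); return o+d*(z-o[2])/d[2]
def tri(a,b):
    (o1,d1),(o2,d2)=ray("side",a),ray("top",b)
    s=np.linalg.lstsq(np.c_[d1,-d2],o2-o1,rcond=None)[0]
    p,q=o1+s[0]*d1,o2+s[1]*d2; return (p+q)/2,np.linalg.norm(p-q)
def proj(n,P):
    K,D,r,t=cam(n); return cv2.projectPoints(np.array(P,float).reshape(-1,1,3),r,t,K,D)[0][:,0]
def snap(n,f):
    im=arm.get_image(n); cv2.imwrite("pics/"+f,im); return im
E
python3 - <<'E'
from h import *
for n in("side","top"):
    snap(n,n+"0.png"); K,D,r,t=cam(n); print(n,K[0,0],ray(n,(280,210)))
s=arm.read_state();print(s)
E
```

```text
side 481.53606808364515 (array([ 376.74389526, 1339.98493597,  898.46132591]), array([ 0.08956355, -0.8737372 , -0.47823612]))
top 447.9664774391418 (array([ 299.018502  ,  -31.77361154, 1319.40482225]), array([ 0.1761756 , -0.03544881, -0.98387828]))
{'clock': 0.1, 'joints': array([-9.91385716e-01,  3.85519838e-01,  6.76616724e-03, -4.27047058e-04,
       -1.19403682e+00, -2.58612688e-01]), 'joint_vel': array([-0.00136762, -0.00165552,  0.00336694,  0.00069751,  0.00027929,
        0.00202296]), 'joint_efforts': array([-7.82560455e-04, -3.93318629e+01,  1.88928705e+01,  4.19796735e+00,
       -2.58134154e-03,  9.41403158e-06]), 'position': array([ 196.93156645, -592.6081727 ,  230.30935635]), 'ee_rot': array([-1.59634232e-01,  9.87175708e-01,  9.91574202e-04, -2.24370748e-04]), 'contact_force': array([-0.23898542, -0.48707125,  0.72298706]), 'wrist_torque': array([-0.05551792,  0.03230485,  0.00425805]), 'grasp_force': 0.0, 'gripper_width': 85.67767659364156}
```

View pics/side0.png

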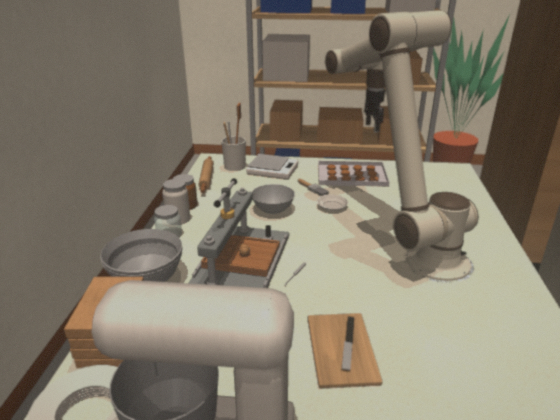

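View pics/top0.png

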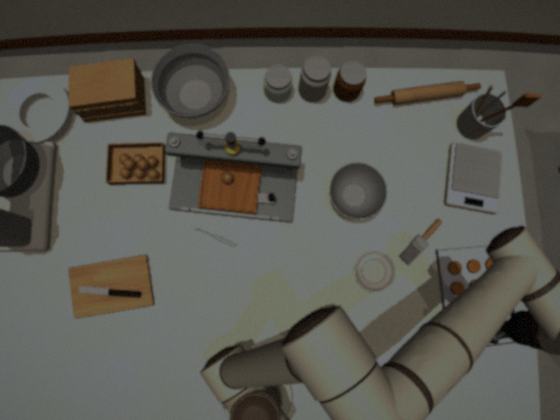

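The side view shows the press at about (240,245) with the walnut at (245,250). The top view shows the press at (235,175), the walnut at (228,178) and the knob at (270,198). I'll zoom in on both.

Run:
```python
from h import *
a=cv2.imread("pics/top0.png")[120:226,158:308]; b=cv2.imread("pics/side0.png")[170:300,180:300]
A=cv2.resize(a,None,fx=5,fy=5,interpolation=cv2.INTER_CUBIC);cv2.imwrite("pics/tc.png",cv2.convertScaleAbs(A,alpha=1.6))
B=cv2.resize(b,None,fx=4.6,fy=4.6,interpolation=cv2.INTER_CUBIC);cv2.imwrite("pics/sc.png",B)
```

```text
(no output)
```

View pics/tc.png

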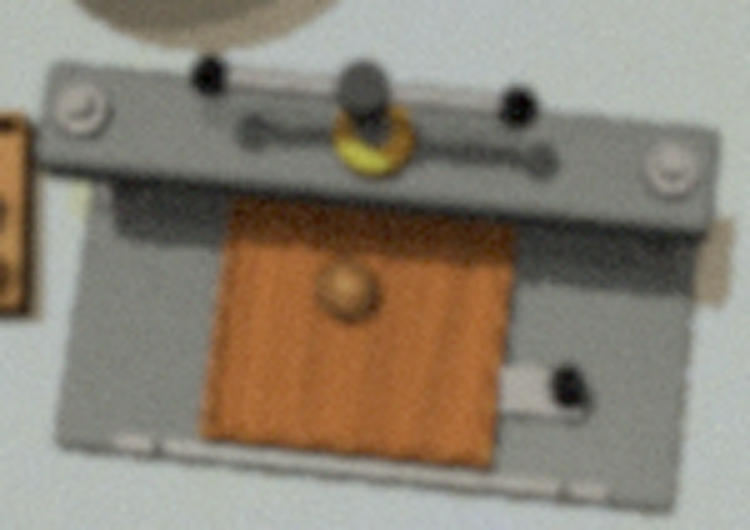

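View pics/sc.png

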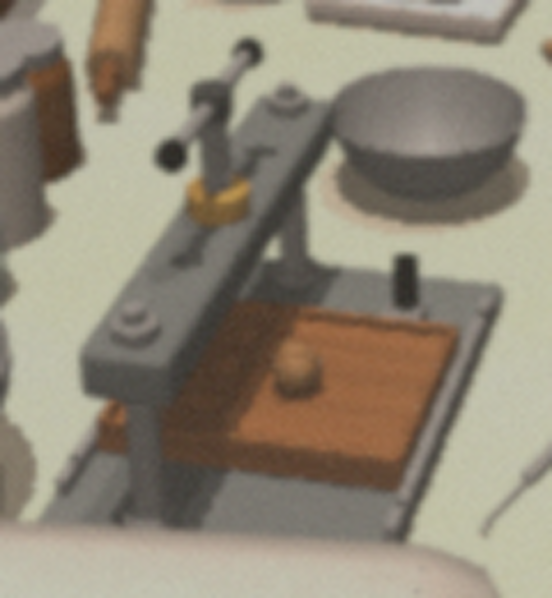

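The top crop shows the walnut at (347,291), crosshead nuts at (80,108) and (672,168), knob at (570,378) and tray front corners at (205,438) and (492,467). The side crop shows the walnut at (297,370), nuts at (135,318) and (290,98), and the knob top at (405,258).

Run:
```python
from h import *
T=lambda x,y:((x+.5)/5-.5+158,(y+.5)/5-.5+120)
S=lambda x,y:((x+.5)/4.6-.5+180,(y+.5)/4.6-.5+170)
pr=lambda n,v:print(n,np.round(v,1))
w,e=tri(S(297,370),T(347,291));pr("walnut",w);print(e); pr("w z56",onz("top",T(347,291),56)); pr("w side z56",onz("side",S(297,370),56))
n1,e1=tri(S(135,316),T(80,108));n2,e2=tri(S(290,98),T(672,168));pr("nuts",[n1,n2]);print(e1,e2)
k,e=tri(S(405,258),T(570,380));pr("knob",k);print(e);pr("knob z72",onz("top",T(569,378),72))
fl,fr=onz("top",T(58,447),18),onz("top",T(672,508),18);pr("base",[fl,fr])
l,r=onz("top",T(205,438),46),onz("top",T(492,467),46);pr("tray front",[l,r])
pr("side tray front-left", onz("side",S(400,487),38))
m=(n1+n2)/2; pr("mid",m)
for a,b in((n1,n2),(fl,fr),(l,r)):
    d=b-a;print("len",np.linalg.norm(d[:2]),"yaw",np.degrees(np.arctan2(d[0],-d[1])))
```

```text
walnut [622.1  74.5  54.8]
2.560822196749152
w z56 [623.1  74.4  56. ]
w side z56 [620.4  76.8  56. ]
nuts [[ 695.3  207.8  176.6]
 [ 655.2 -108.9  172.7]]
1.817452625300898 5.025169554244089
knob [562.9 -53.8  73. ]
2.6681122168997775
knob z72 [565.6 -53.3  72. ]
base [[ 541.   249.4   18. ]
 [ 497.9 -113.2   18. ]]
tray front [[539.5 157.7  46. ]
 [519.5  -8.2  46. ]]
side tray front-left [536.  179.3  38. ]
mid [675.3  49.4 174.7]
len 319.26758674990003 yaw -7.209624861415053
len 365.0870204604152 yaw -6.7680635524277415
len 167.1224424417837 yaw -6.878757649753531
```

Call:
{"method": "drive_tool", "body": {"targets": [[1, -20, 15, -40, 5], [1, -60, 50, -85, 12], [1, -100, 85, -130, 20], [1, -140, 120, -170, 25], [1, -180, 150, -170, 25], [1, -215, 182, -170, 25], [1, -255, 215, -170, 25], [1, -295, 247, -170, 25], [1, -333, 280, -170, 25], [1, -370, 313, -170, 25], [1, -405, 345, -170, 25], [1, -440, 375, -170, 25]]}}

```text
clock: 1.3
position: [475.6, -132.4, 401.1]
ee_rot: [0.058, 0.998, 0.0, -0.0]
contact_force: [0.4, -0.9, 0.3]
gripper_width: 0.4
grasp_force: 0.0
```

Call:
{"method": "drive_tool", "body": {"targets": [[1, -40, 0, 0, 0], [1, -90, 0, 0, 0], [1, -140, 0, 0, 0], [1, -190, 0, 0, 0], [1, -240, 0, 0, 0], [1, -290, 0, 0, 0], [1, -340, 0, 0, 0], [1, -390, 0, 0, 0], [1, -440, 0, 0, 0], [1, -490, 0, 0, 0], [1, -520, 0, 0, 0], [1, -520, 0, 0, 0]]}}

```text
clock: 2.5
position: [865.0, -171.7, 347.8]
ee_rot: [0.058, 0.998, -0.004, 0.018]
contact_force: [-0.2, -0.8, 1.0]
gripper_width: -0.1
grasp_force: 0.0
```

Call:
{"method": "drive_tool", "body": {"targets": [[1, -50, 0, -20, 0], [1, -100, 0, -40, 0], [1, -150, 0, -60, 0], [1, -200, 0, -80, 0], [1, -250, 0, -100, 0], [1, -300, 0, -120, 0]]}}

```text
clock: 3.1
position: [883.1, -162.9, 337.3]
ee_rot: [0.058, 0.998, -0.007, 0.035]
contact_force: [-0.2, -0.3, -0.4]
gripper_width: 0.1
grasp_force: 0.0
```

Call:
{"method": "drive_tool", "body": {"targets": [[1, 50, 0, 0, 0], [1, 100, 0, 0, 0], [1, 150, 0, 0, 0], [1, 150, 0, 0, 0]]}}

```text
clock: 3.5
position: [748.3, -147.3, 327.0]
ee_rot: [0.058, 0.998, -0.007, 0.035]
contact_force: [0.7, -0.4, 1.5]
gripper_width: -0.1
grasp_force: 0.0
```

Call:
{"method": "drive_tool", "body": {"targets": [[1, -50, 0, 0, 0], [1, -100, 0, 0, 0], [1, -150, 0, 0, 0], [1, -200, 0, 0, 0], [1, -250, 0, 0, 0]]}}

```text
clock: 4.0
position: [904.4, -161.5, 300.7]
ee_rot: [0.057, 0.998, -0.009, 0.038]
contact_force: [1.5, 1.6, -6.1]
gripper_width: 0.2
grasp_force: 0.0
```

Call:
{"method": "drive_tool", "body": {"targets": [[1, -150, 0, 0, 0], [1, -300, 0, 0, 0]]}}

```text
clock: 4.2
position: [928.8, -160.8, 292.7]
ee_rot: [0.058, 0.996, -0.013, 0.069]
contact_force: [-1.4, 0.3, 1.0]
gripper_width: -0.0
grasp_force: 0.0
```

Call:
{"method": "drive_tool", "body": {"targets": [[1, -300, 0, -300, 0], [1, -300, 0, -300, 0]]}}

```text
clock: 4.4
position: [918.3, -155.0, 336.8]
ee_rot: [0.058, 0.995, -0.016, 0.086]
contact_force: [-0.5, 0.7, 0.7]
gripper_width: 0.6
grasp_force: 0.0
```

Call:
{"method": "drive_tool", "body": {"targets": [[1, -600, 0, 0, 0], [1, -600, 0, 0, 0], [1, -600, 0, 0, 0], [1, -600, 0, 0, 0]]}}

```text
clock: 4.8
position: [952.5, -151.9, 293.2]
ee_rot: [0.057, 0.993, -0.018, 0.103]
contact_force: [-0.4, 0.2, 0.4]
gripper_width: 0.4
grasp_force: 0.0
```

```bash
python3 -c "
from h import *
s=arm.read_state();print(s['joints'].round(3))"
```

```text
[ 0.025  1.065  1.408  0.054 -1.71  -1.698]
```

Call:
{"method": "drive_tool", "body": {"targets": [[1, -300, 0, 0, 0], [1, -300, 0, 0, 0]]}}

```text
clock: 5.0
position: [971.6, -151.3, 277.8]
ee_rot: [0.057, 0.991, -0.021, 0.121]
contact_force: [0.3, 0.7, 0.0]
gripper_width: -0.4
grasp_force: 0.0
```

Call:
{"method": "drive_tool", "body": {"targets": [[1, -300, 0, 0, 0], [1, -300, 0, 0, 0]]}}

```text
clock: 5.2
position: [988.1, -150.5, 268.2]
ee_rot: [0.057, 0.988, -0.024, 0.139]
contact_force: [0.3, -0.8, 0.5]
gripper_width: 0.2
grasp_force: 0.0
```

Call:
{"method": "drive_tool", "body": {"targets": [[1, -300, 0, 0, 0], [1, -300, 0, 0, 0]]}}

```text
clock: 5.4
position: [1003.0, -149.5, 263.0]
ee_rot: [0.057, 0.985, -0.027, 0.158]
contact_force: [-0.7, 0.5, 1.4]
gripper_width: -0.1
grasp_force: 0.0
```

Call:
{"method": "drive_tool", "body": {"targets": [[1, -300, 0, 0, 0], [1, -300, 0, 0, 0]]}}

```text
clock: 5.6
position: [1016.4, -148.5, 261.6]
ee_rot: [0.057, 0.982, -0.029, 0.177]
contact_force: [-0.3, 0.0, -0.2]
gripper_width: -0.0
grasp_force: 0.0
```

Call:
{"method": "drive_tool", "body": {"targets": [[1, -300, 0, 0, 0], [1, -300, 0, 0, 0]]}}

```text
clock: 5.8
position: [1028.3, -147.4, 263.5]
ee_rot: [0.056, 0.979, -0.032, 0.195]
contact_force: [0.3, -0.2, -0.2]
gripper_width: -0.1
grasp_force: 0.0
```

Call:
{"method": "drive_tool", "body": {"targets": [[1, -300, 0, 0, 0], [1, -300, 0, 0, 0]]}}

```text
clock: 6.0
position: [1038.8, -146.2, 268.8]
ee_rot: [0.056, 0.975, -0.034, 0.214]
contact_force: [0.0, -0.4, -0.7]
gripper_width: 0.2
grasp_force: 0.0
```

Call:
{"method": "drive_tool", "body": {"targets": [[1, -300, 0, 0, 0], [1, -300, 0, 0, 0]]}}

```text
clock: 6.2
position: [1048.0, -145.0, 277.0]
ee_rot: [0.056, 0.97, -0.037, 0.232]
contact_force: [-0.4, 0.4, -1.0]
gripper_width: 0.1
grasp_force: 0.0
```

Call:
{"method": "drive_tool", "body": {"targets": [[1, -300, 0, 0, 0], [1, -300, 0, 0, 0]]}}

```text
clock: 6.4
position: [1056.2, -143.5, 288.2]
ee_rot: [0.055, 0.966, -0.04, 0.251]
contact_force: [-0.1, -0.5, 0.9]
gripper_width: 0.2
grasp_force: 0.0
```

Call:
{"method": "drive_tool", "body": {"targets": [[1, -300, 0, 0, 0], [1, -300, 0, 0, 0]]}}

```text
clock: 6.6
position: [1063.0, -142.1, 301.9]
ee_rot: [0.055, 0.961, -0.042, 0.269]
contact_force: [-0.3, 0.5, -0.2]
gripper_width: 0.3
grasp_force: 0.0
```

Call:
{"method": "drive_tool", "body": {"targets": [[1, -300, 0, 0, 0], [1, -300, 0, 0, 0]]}}

```text
clock: 6.8
position: [1068.4, -140.4, 317.9]
ee_rot: [0.054, 0.955, -0.044, 0.287]
contact_force: [0.1, 0.7, -0.4]
gripper_width: -0.0
grasp_force: 0.0
```

Call:
{"method": "drive_tool", "body": {"targets": [[1, -300, 0, 0, 0], [1, -300, 0, 0, 0]]}}

```text
clock: 7.0
position: [1072.6, -138.7, 336.1]
ee_rot: [0.054, 0.95, -0.047, 0.305]
contact_force: [-0.2, -0.3, 0.8]
gripper_width: 0.3
grasp_force: 0.0
```

Call:
{"method": "drive_tool", "body": {"targets": [[1, -300, 0, 0, 0], [1, -300, 0, 0, 0]]}}

```text
clock: 7.2
position: [1075.5, -136.7, 356.2]
ee_rot: [0.053, 0.944, -0.049, 0.322]
contact_force: [0.6, -0.1, 0.2]
gripper_width: -0.2
grasp_force: 0.0
```

Call:
{"method": "drive_tool", "body": {"targets": [[1, -300, 0, 0, 0], [1, -300, 0, 0, 0]]}}

```text
clock: 7.4
position: [1077.1, -134.7, 378.0]
ee_rot: [0.053, 0.938, -0.051, 0.339]
contact_force: [0.6, -1.1, -0.1]
gripper_width: -0.0
grasp_force: 0.0
```

```bash
python3 -c "
from h import *
s=arm.read_state();print(s['joints'].round(3),s['position'],R.from_quat(s['ee_rot']).as_matrix().round(3))"
```

```text
[ 0.069  1.063  1.407  0.186 -1.239 -1.751] [1077.13742205 -134.66902042  378.01421454] [[-0.764  0.134  0.631]
 [ 0.065  0.989 -0.131]
 [-0.642 -0.06  -0.765]]
```

```bash
cat >> h.py <<'E'
def to(*P):
    s=arm.read_state(); M=R.from_quat(s["ee_rot"]).as_matrix(); print("from",s["position"].round(1))
    for p in P: print(p,"->",(M.T@(np.array(p,float)-s["position"])).round(1))
E
python3 -c "
from h import *
to((1000,-100,360),(545,86,310),(560,86,100),(572,85,49))"
```

```text
from [1077.1 -134.7  378. ]
(1000, -100, 360) -> [ 72.8  25.1 -39.4]
(545, 86, 310) -> [ 464.6  151.3 -312.6]
(560, 86, 100) -> [ 587.9  165.8 -142.6]
(572, 85, 49) -> [611.4 169.5 -95.9]
```

Call:
{"method": "drive_tool", "body": {"targets": [[0.34, 35, 12, -24, 0], [0.34, 75, 25, -50, 0], [0.34, 113, 37, -76, 0], [0.34, 152, 50, -103, 0], [0.34, 192, 63, -130, 0], [0.34, 232, 76, -157, 0], [0.34, 272, 89, -184, 0], [0.34, 312, 102, -211, 0], [0.34, 350, 114, -237, 0], [0.34, 390, 127, -263, 0], [0.34, 428, 140, -289, 0], [0.34, 465, 151, -313, 0]]}}

```text
clock: 8.6
position: [604.1, 60.8, 318.8]
ee_rot: [0.053, 0.938, -0.05, 0.339]
contact_force: [0.4, 0.8, 1.0]
gripper_width: 28.2
grasp_force: 0.0
```

Call:
{"method": "drive_tool", "body": {"targets": [[0.34, 0, 0, 0, 0], [0.34, 0, 0, 0, 0]]}}

```text
clock: 8.8
position: [605.5, 60.8, 319.6]
ee_rot: [0.052, 0.938, -0.05, 0.339]
contact_force: [0.4, 0.7, 0.7]
gripper_width: 28.5
grasp_force: 0.0
```

```bash
python3 -c "
from h import *
to((560,86,100),(572,85,49))
s=arm.read_state();print(s['joints'].round(3),R.from_quat(s['ee_rot']).as_matrix().round(3),s['gripper_width'])"
```

```text
from [605.5  60.8 319.6]
(560, 86, 100) -> [177.3  31.7 135.9]
(572, 85, 49) -> [200.8  35.3 182.6]
[ 0.424  0.027 -0.702  1.038 -0.454 -2.975] [[-0.764  0.132  0.632]
 [ 0.064  0.99  -0.129]
 [-0.642 -0.058 -0.765]] 28.459809924162524
```

```bash
python3 -c "
from h import *
to((550,86,260),(555,86,160),(560,86,100))"
```

```text
from [605.5  60.8 319.6]
(550, 86, 260) -> [82.3 21.1  7.3]
(555, 86, 160) -> [142.6  27.5  86.9]
(560, 86, 100) -> [177.3  31.7 135.9]
```

Call:
{"method": "drive_tool", "body": {"targets": [[0.34, 30, 8, 3, 0], [0.34, 60, 16, 5, 0], [0.34, 82, 21, 7, 0], [0.34, 105, 23, 40, 0], [0.34, 125, 25, 65, 0], [0.34, 143, 27, 87, 0], [0.34, 143, 27, 87, 0]]}}

```text
clock: 9.5
position: [565.9, 64.7, 249.4]
ee_rot: [0.044, 0.951, -0.046, 0.301]
contact_force: [0.1, -0.2, 0.1]
gripper_width: 28.0
grasp_force: 0.0
```

```bash
python3 -c "
from h import *
to((560,86,100),(572,85,49))
s=arm.read_state();print(s['joints'].round(3),R.from_quat(s['ee_rot']).as_matrix().round(3),s['gripper_width'])"
```

```text
from [565.9  64.7 249.4]
(560, 86, 100) -> [ 92.2  29.7 115.9]
(572, 85, 49) -> [111.8  33.2 164.4]
[ 0.406  0.04  -0.842  1.147 -0.37  -3.096] [[-0.815  0.111  0.569]
 [ 0.056  0.992 -0.114]
 [-0.577 -0.061 -0.814]] 28.011838201065324
```

Call:
{"method": "drive_tool", "body": {"targets": [[0.34, 0, 0, 0, -8], [0.34, 0, 0, 0, -16], [0.34, 0, 0, 0, -24], [0.34, 0, 0, 0, -32], [0.34, 0, 0, 0, -40], [0.34, 0, 0, 0, -48], [0.34, 0, 0, 0, -56], [0.34, 0, 0, 0, -64], [0.34, 0, 0, 0, -72], [0.34, 0, 0, 0, -80], [0.34, 0, 0, 0, -88]]}}

```text
clock: 10.6
position: [565.7, 65.1, 250.1]
ee_rot: [-0.632, 0.713, -0.243, 0.184]
contact_force: [0.7, -0.2, 0.2]
gripper_width: 27.9
grasp_force: 0.0
```

Call:
{"method": "drive_tool", "body": {"targets": [[0.34, 0, 0, 0, -8], [0.34, 0, 0, 0, -16], [0.34, 0, 0, 0, -24], [0.34, 0, 0, 0, -32], [0.34, 0, 0, 0, -40], [0.34, 0, 0, 0, -48], [0.34, 0, 0, 0, -56], [0.34, 0, 0, 0, -64], [0.34, 0, 0, 0, -72], [0.34, 0, 0, 0, -80], [0.34, 0, 0, 0, -88], [0.34, 0, 0, 0, -92]]}}

```text
clock: 11.8
position: [565.6, 65.1, 250.1]
ee_rot: [0.951, -0.042, 0.301, 0.046]
contact_force: [-0.2, 0.1, -0.0]
gripper_width: 28.5
grasp_force: 0.0
```

```bash
python3 -c "
from h import *
to((560,86,160),(560,86,100),(572,85,49))
s=arm.read_state();print(s['joints'].round(3),R.from_quat(s['ee_rot']).as_matrix().round(3),s['gripper_width'])"
```

```text
from [565.6  65.1 250.1]
(560, 86, 160) -> [-57.7 -25.8  67.8]
(560, 86, 100) -> [-92.4 -29.6 116.6]
(572, 85, 49) -> [-112.   -33.1  165.1]
[ 0.407  0.039 -0.842  1.146 -0.37   0.049] [[ 0.815 -0.107  0.57 ]
 [-0.051 -0.992 -0.114]
 [ 0.578  0.063 -0.814]] 28.504586882474207
```

Call:
{"method": "drive_tool", "body": {"targets": [[0.34, -19, -9, 22, 0], [0.34, -38, -17, 45, 0], [0.34, -58, -26, 68, 0], [0.34, -75, -28, 92, 0], [0.34, -92, -30, 117, 0], [0.34, -92, -30, 117, 0], [0.34, -92, -30, 117, 0], [0.34, -92, -30, 117, 0]]}}

```text
clock: 12.6
position: [564.6, 102.6, 131.5]
ee_rot: [0.957, -0.049, 0.28, 0.062]
contact_force: [-0.2, 0.1, -0.4]
gripper_width: 28.0
grasp_force: 0.0
```

```bash
python3 -c "
from h import *
to((572,85,49))
s=arm.read_state();print(s['joints'].round(3),R.from_quat(s['ee_rot']).as_matrix().round(3),s['gripper_width'])"
```

```text
from [564.6 102.6 131.5]
(572, 85, 49) -> [-37.4   8.9  75.5]
[ 0.172  0.229 -0.932  2.052 -0.267 -0.706] [[ 0.839 -0.128  0.529]
 [-0.059 -0.988 -0.146]
 [ 0.541  0.091 -0.836]] 28.04337671480675
```

Call:
{"method": "drive_tool", "body": {"targets": [[0.34, -15, 4, 30, 0], [0.34, -26, 6, 52, 0], [0.34, -26, 6, 52, 0], [0.34, -26, 6, 52, 0]]}}

```text
clock: 13.0
position: [573.8, 102.9, 98.7]
ee_rot: [0.961, -0.054, 0.262, 0.075]
contact_force: [-0.3, -1.0, -0.2]
gripper_width: 28.1
grasp_force: 0.0
```

```bash
python3 -c "
from h import *
to((572,85,49))
s=arm.read_state();print(s['joints'].round(3),R.from_quat(s['ee_rot']).as_matrix().round(3),s['gripper_width'])"
```

```text
from [573.8 102.9  98.7]
(572, 85, 49) -> [-25.8  12.2  44.5]
[ 0.183  0.304 -0.916  2.052 -0.297 -0.73 ] [[ 0.857 -0.144  0.495]
 [-0.066 -0.983 -0.172]
 [ 0.512  0.115 -0.851]] 28.089653794580343
```

Call:
{"method": "drive_tool", "body": {"targets": [[0.34, -13, 9, 22, 0], [0.34, -26, 14, 43, 0], [0.34, -26, 16, 43, 0], [0.34, -26, 16, 43, 0]]}}

```text
clock: 13.4
position: [575.8, 92.9, 71.1]
ee_rot: [0.964, -0.06, 0.244, 0.087]
contact_force: [0.2, -0.6, 0.5]
gripper_width: 28.3
grasp_force: 0.0
```

Run:
```python
from h import *
to((572,85,49))
s=arm.read_state();print(s['joints'].round(3),R.from_quat(s['ee_rot']).as_matrix().round(3),s['gripper_width'])
a=snap("side","s1.png");b=snap("top","t1.png")
A=cv2.resize(a[200:300,180:300],None,fx=5,fy=5,interpolation=cv2.INTER_CUBIC);B=cv2.convertScaleAbs(cv2.resize(b[140:225,190:290],None,fx=4,fy=4,interpolation=cv2.INTER_CUBIC),alpha=1.6)
C=np.zeros((500,800,3),np.uint8);C[:,:450]=A[:,:450];C[:340,450:]=B[:,:350];cv2.imwrite("pics/c1.png",C)
```

```text
from [575.8  92.9  71.1]
(572, 85, 49) -> [-13.4   5.2  19. ]
[ 0.173  0.358 -0.911  2.052 -0.313 -0.735] [[ 0.874 -0.158  0.459]
 [-0.073 -0.978 -0.197]
 [ 0.48   0.139 -0.866]] 28.286870067567815
```

View pics/c1.png

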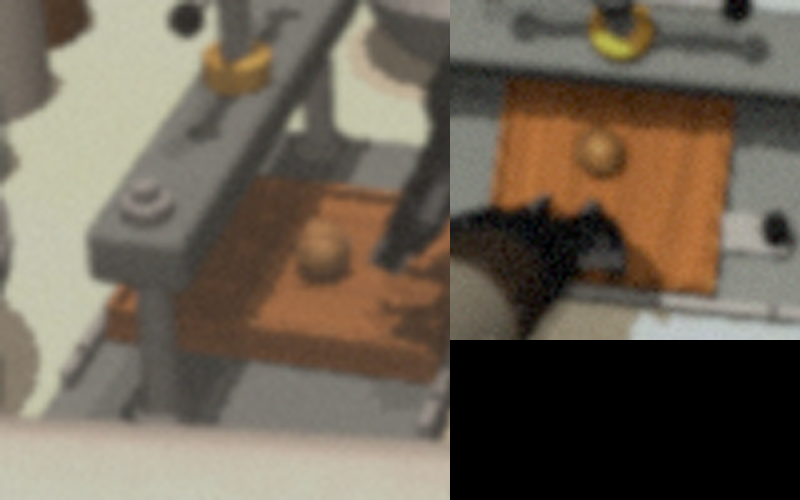

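The picture shows the fingertips just short of the walnut, which is still at top-crop (600,152). I'll straddle it and shift it left first, then push it forward.

```bash
python3 -c "
from h import *
to((578,86,58),(596,82,49),(614,78,49))"
```

```text
from [575.9  93.1  71.7]
(578, 86, 58) -> [-4.3  4.7 14.2]
(596, 82, 49) -> [ 7.4  4.5 31.1]
(614, 78, 49) -> [23.4  5.6 40.2]
```

Call:
{"method": "drive_tool", "body": {"targets": [[-0.18, -2, 3, 7, 0], [-0.18, -4, 6, 14, 0], [-0.18, -4, 6, 14, 0], [-0.18, 2, 6, 22, 0], [-0.18, 7, 6, 31, 0], [-0.18, 7, 6, 31, 0], [-0.18, 7, 6, 31, 0]]}}

```text
clock: 14.2
position: [598.2, 85.0, 56.8]
ee_rot: [0.965, -0.061, 0.237, 0.092]
contact_force: [-0.1, -0.5, -0.6]
gripper_width: 50.1
grasp_force: 0.0
```

```bash
python3 -c "
from h import *
to((614,78,49),(619,119,49))
s=arm.read_state();print(s['joints'].round(3),R.from_quat(s['ee_rot']).as_matrix().round(3),s['gripper_width'])"
```

```text
from [598.2  85.   56.8]
(614, 78, 49) -> [10.8  3.1 15.2]
(619, 119, 49) -> [ 12.1 -37.7   9. ]
[ 0.152  0.409 -0.869  2.052 -0.311 -0.72 ] [[ 0.88  -0.162  0.447]
 [-0.075 -0.976 -0.206]
 [ 0.469  0.148 -0.871]] 50.06762175529881
```

Call:
{"method": "drive_tool", "body": {"targets": [[-0.18, 4, 1, 5, 0], [-0.18, 8, 3, 10, 0], [-0.18, 11, 3, 15, 0], [-0.18, 11, 3, 15, 0], [-0.18, 11, 3, 15, 0]]}}

```text
clock: 14.7
position: [614.5, 79.1, 51.3]
ee_rot: [0.965, -0.062, 0.236, 0.093]
contact_force: [0.6, 0.0, 0.0]
gripper_width: 50.3
grasp_force: 0.0
```

Run:
```python
from h import *
to((614,78,49),(618.5,117,49))
s=arm.read_state();print(s['joints'].round(3),R.from_quat(s['ee_rot']).as_matrix().round(3),s['gripper_width'])
a=snap("side","s2.png");b=snap("top","t2.png")
for n,im,(x0,x1,y0,y1) in(("side",a,(220,270,235,265)),("top",b,(210,245,165,190))):
    c=cv2.cvtColor(im,cv2.COLOR_BGR2HSV)[y0:y1,x0:x1]
A=cv2.resize(a[200:300,180:300],None,fx=5,fy=5,interpolation=cv2.INTER_CUBIC);B=cv2.convertScaleAbs(cv2.resize(b[140:225,190:290],None,fx=4,fy=4,interpolation=cv2.INTER_CUBIC),alpha=1.6)
C=np.zeros((500,800,3),np.uint8);C[:,:450]=A[:,:450];C[:340,450:]=B[:,:350];cv2.imwrite("pics/c2.png",C)
```

```text
from [614.5  79.1  51.3]
(614, 78, 49) -> [-1.5  0.8  2. ]
(618.5, 117, 49) -> [ -0.4 -37.9  -4.1]
[ 0.137  0.436 -0.839  2.052 -0.305 -0.705] [[ 0.881 -0.163  0.444]
 [-0.076 -0.975 -0.208]
 [ 0.467  0.149 -0.872]] 50.27754874683952
```

View pics/c2.png

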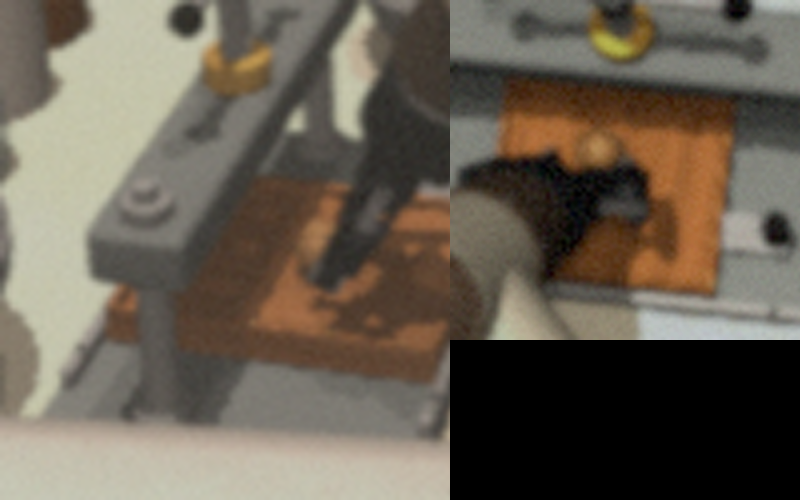

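Fingertips straddle the nut at top-crop (600,150), not yet moved. Now I'll shift it left slowly.

```bash
python3 -c "
from h import *
to((620.5,78.4,50),(625,116,50))"
```

```text
from [614.3  79.2  51.4]
(620.5, 78.4, 50) -> [ 4.8 -0.4  4.2]
(625, 116, 50) -> [  6.  -37.8  -1.7]
```

Call:
{"method": "drive_tool", "body": {"targets": [[-0.18, 3, 0, 2, 0], [-0.18, 5, -3, 4, 0], [-0.18, 5, -7, 3, 0], [-0.18, 5, -11, 2, 0], [-0.18, 5, -15, 2, 0], [-0.18, 5, -19, 1, 0], [-0.18, 6, -23, 0, 0], [-0.18, 6, -27, 0, 0], [-0.18, 6, -31, -1, 0], [-0.18, 6, -34, -1, 0], [-0.18, 6, -37, -2, 0], [-0.18, 6, -38, -2, 0]]}}

```text
clock: 16.0
position: [625.0, 115.1, 50.2]
ee_rot: [0.965, -0.063, 0.236, 0.094]
contact_force: [-0.4, -4.2, -0.6]
gripper_width: 50.1
grasp_force: 2.0
```

Run:
```python
from h import *
s=arm.read_state();print(s['joints'].round(3),s['position'].round(1),R.from_quat(s['ee_rot']).as_matrix().round(3))
a=snap("side","s3.png");b=snap("top","t3.png")
A=cv2.resize(a[200:300,180:300],None,fx=5,fy=5,interpolation=cv2.INTER_CUBIC);B=cv2.convertScaleAbs(cv2.resize(b[140:225,190:290],None,fx=4,fy=4,interpolation=cv2.INTER_CUBIC),alpha=1.6)
C=np.zeros((500,800,3),np.uint8);C[:,:450]=A[:,:450];C[:340,450:]=B[:,:350];cv2.imwrite("pics/c3.png",C)
```

```text
[ 0.253  0.46  -0.809  1.881 -0.337 -0.643] [625.  115.1  50.2] [[ 0.881 -0.165  0.444]
 [-0.077 -0.975 -0.21 ]
 [ 0.468  0.151 -0.871]]
```

View pics/c3.png

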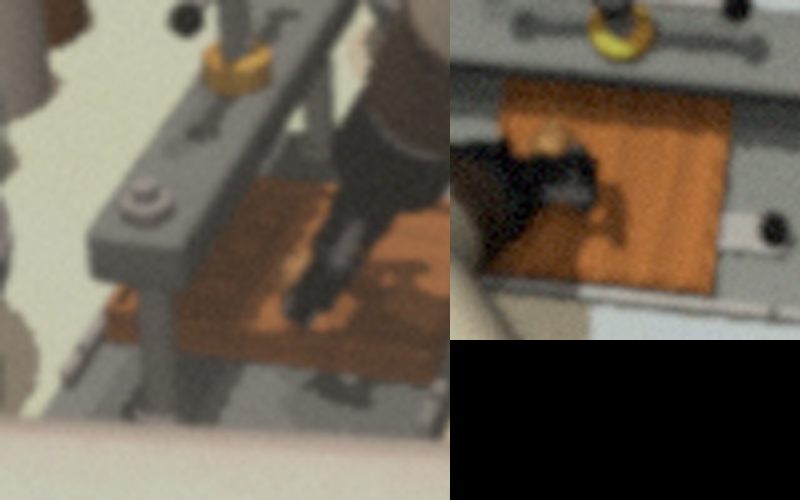

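Nut now around top-crop (553,135). The left finger seems to have pushed the tray's left rim: 4 N, and the knob shifted about 5 px in the crop. I'll back off and remeasure.

Call:
{"method": "drive_tool", "body": {"targets": [[-0.18, 0, 3, -6, 0], [-0.18, -3, 3, -20, 0], [-0.18, -8, 3, -34, 0], [0.5, -14, 3, -44, 0], [0.5, -20, 3, -50, 0], [0.5, -20, 3, -50, 0]]}}

```text
clock: 16.7
position: [584.0, 126.2, 85.7]
ee_rot: [0.965, -0.061, 0.236, 0.092]
contact_force: [0.6, 0.2, -0.1]
gripper_width: 21.2
grasp_force: 0.0
```

```bash
cat >> h.py <<'E'
def knob(im):
    g=cv2.cvtColor(im,cv2.COLOR_BGR2GRAY)[185:212,262:280].astype(int)
    w=np.clip(55-g,0,None); ys,xs=np.mgrid[185:212,262:280]
    return (w*xs).sum()/w.sum(),(w*ys).sum()/w.sum()
E
python3 - <<'E'
from h import *
s=arm.read_state();print(s['joints'].round(3),s['position'].round(1),s['gripper_width'])
a=snap("side","s4.png");b=snap("top","t4.png")
for n in("top0","t2","t3","t4"):
    k=knob(cv2.imread(f"pics/{n}.png"));print(n,k,onz("top",k,65).round(1))
A=cv2.resize(a[200:300,180:300],None,fx=5,fy=5,interpolation=cv2.INTER_CUBIC);B=cv2.convertScaleAbs(cv2.resize(b[140:225,190:290],None,fx=4,fy=4,interpolation=cv2.INTER_CUBIC),alpha=1.6)
C=np.zeros((500,800,3),np.uint8);C[:,:450]=A[:,:450];C[:340,450:]=B[:,:350];cv2.imwrite("pics/c4.png",C)
E
```

```text
[ 0.363  0.358 -0.873  1.664 -0.36  -0.52 ] [584.  126.2  85.7] 21.195701483598
top0 (np.float64(271.4814540059347), np.float64(197.26780415430267)) [561.1 -53.5  65. ]
t2 (np.float64(271.5015360983103), np.float64(197.2941628264209)) [561.  -53.5  65. ]
t3 (np.float64(270.8783026421137), np.float64(197.15692554043235)) [561.4 -51.8  65. ]
t4 (np.float64(270.9170056956876), np.float64(197.14646053702197)) [561.5 -51.9  65. ]
```

View pics/c4.png

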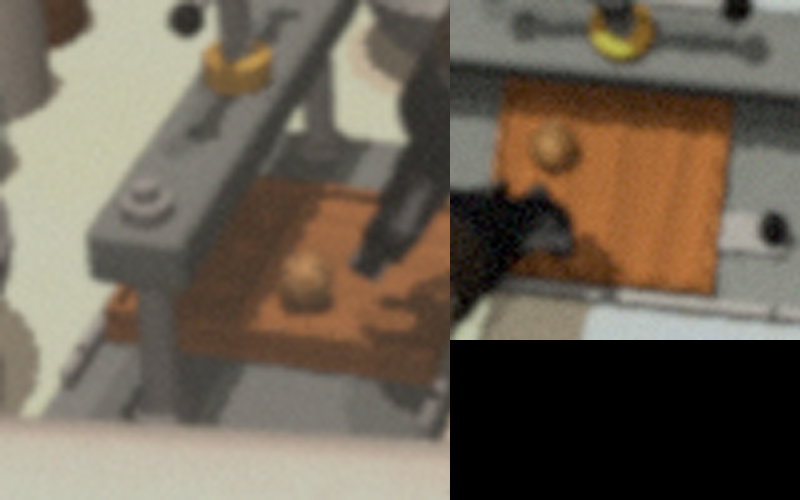

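The walnut is now free, at top-crop (554,147) and side-crop (306,281). The tray moved only about 1.7 mm.

Run:
```python
from h import *
t=(215.6,176.4);w,e=tri((240.8,255.8),t);z=onz("top",t,56);print(w,e,z)
ex,ey=np.array([.993,-.119]),np.array([.119,.993])
for p in(w,z):
    d=p[:2]-np.array([683.7,104.2]);print(d@ex,d@ey)
s=arm.read_state();print(R.from_quat(s['ee_rot']).as_matrix().round(3))
```

```text
[626.9776971  107.67041384  54.72100421] 2.3876681574131053 [627.87810755 107.58837484  56.        ]
-56.73822602704968 -3.3038330971759087
-55.83435580997714 -3.2781489852258185
[[ 0.881 -0.162  0.445]
 [-0.075 -0.975 -0.207]
 [ 0.468  0.149 -0.871]]
```

```bash
python3 -c "
from h import *
to((588,111,68),(592,110.5,50),(602,110,50),(625,108.5,50),(638,107.7,50))"
```

```text
from [584.9 125.6  85.2]
(588, 111, 68) -> [-4.2 11.2 19.4]
(592, 110.5, 50) -> [-9.1  8.3 37. ]
(602, 110, 50) -> [-0.2  7.2 41.6]
(625, 108.5, 50) -> [20.1  4.9 52.1]
(638, 107.7, 50) -> [31.6  3.6 58. ]
```

Call:
{"method": "drive_tool", "body": {"targets": [[0.66, -2, 6, 10, 0], [0.66, -4, 11, 19, 0], [0.66, -7, 10, 28, 0], [0.66, -9, 8, 37, 0], [0.66, -5, 8, 39, 0], [0.66, 0, 7, 42, 0], [0.66, 4, 7, 44, 0], [0.66, 8, 6, 46, 0], [0.66, 12, 6, 48, 0], [0.66, 16, 5, 50, 0], [0.66, 20, 5, 52, 0], [0.66, 20, 5, 52, 0]]}}

```text
clock: 18.0
position: [625.3, 108.1, 50.0]
ee_rot: [0.965, -0.062, 0.236, 0.092]
contact_force: [0.7, 0.3, 0.0]
gripper_width: 14.6
grasp_force: 0.0
```

Run:
```python
from h import *
to((625,108.5,50),(638,107.7,50),(646,107.3,50))
s=arm.read_state();print(s['joints'].round(3),s['position'].round(1),R.from_quat(s['ee_rot']).as_matrix().round(3),s['gripper_width'],s['contact_force'])
a=snap("side","s5.png");b=snap("top","t5.png")
k=knob(b);print(onz("top",k,65).round(1))
A=cv2.resize(a[200:300,180:300],None,fx=5,fy=5,interpolation=cv2.INTER_CUBIC);B=cv2.convertScaleAbs(cv2.resize(b[140:225,190:290],None,fx=4,fy=4,interpolation=cv2.INTER_CUBIC),alpha=1.6)
C=np.zeros((500,800,3),np.uint8);C[:,:450]=A[:,:450];C[:340,450:]=B[:,:350];cv2.imwrite("pics/c5.png",C)
```

```text
from [625.3 108.1  50. ]
(625, 108.5, 50) -> [-0.3 -0.3 -0.2]
(638, 107.7, 50) -> [11.2 -1.7  5.7]
(646, 107.3, 50) -> [18.3 -2.6  9.3]
[ 0.227  0.458 -0.811  1.92  -0.328 -0.656] [625.3 108.1  50. ] [[ 0.881 -0.163  0.445]
 [-0.076 -0.975 -0.208]
 [ 0.468  0.149 -0.871]] 14.554050109129506 [0.66883184 0.26992502 0.03080139]
[561.5 -51.7  65. ]
```

View pics/c5.png

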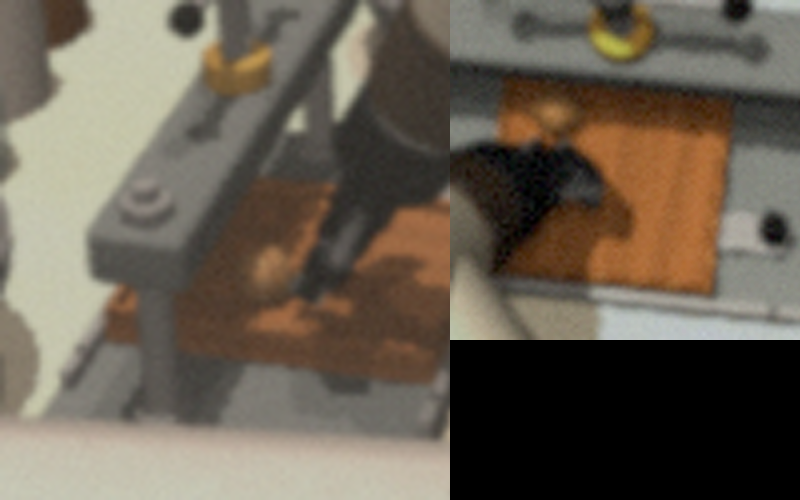

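The nut rolled forward to about side-crop (270,273), in front of the fingertips and close to the cup row.

Run:
```python
from h import *
ex,ey=np.array([.993,-.119]),np.array([.119,.993])
for p in(onz("side",(233.6,254.2),56),onz("top",(216.2,168.0),56)):
    d=p[:2]-np.array([683.7,104.2]);print(p,d@ex,d@ey)
# nut colour vs deck in side view: print HSV around
im=cv2.imread("pics/s5.png");h=cv2.cvtColor(im,cv2.COLOR_BGR2HSV)
for uv in((234,252),(234,256),(228,262),(226,248),(245,262)): print(uv,im[uv[1],uv[0]],h[uv[1],uv[0]])
```

```text
[649.27548723 103.41838211  56.        ] -34.09052864842069 -4.872663587348901
[653.15307496 105.95458241  56.        ] -30.54189187515334 -1.8927837454996013
(234, 252) [ 78 114 156] [ 14 127 156]
(234, 256) [ 63  87 115] [ 14 115 115]
(228, 262) [46 63 85] [ 13 117  85]
(226, 248) [43 57 75] [ 13 109  75]
(245, 262) [53 70 96] [ 12 114  96]
```

Call:
{"method": "drive_tool", "body": {"targets": [[0.66, 4, -1, 2, 0], [0.66, 8, -2, 4, 0], [0.66, 12, -3, 6, 0], [0.66, 14, -4, 7, 0]]}}

```text
clock: 18.5
position: [641.5, 109.4, 49.7]
ee_rot: [0.965, -0.062, 0.236, 0.092]
contact_force: [-0.1, -0.5, 0.2]
gripper_width: 14.2
grasp_force: 0.0
```

Call:
{"method": "drive_tool", "body": {"targets": [[0.66, 2, 0, 1, 0], [0.66, 4, -1, 2, 0], [0.66, 4, -1, 2, 0]]}}

```text
clock: 18.8
position: [645.6, 109.7, 49.6]
ee_rot: [0.965, -0.062, 0.236, 0.092]
contact_force: [-0.0, 0.1, 0.2]
gripper_width: 14.6
grasp_force: 0.0
```

Run:
```python
from h import *
s=arm.read_state();print(s['position'].round(1),s['contact_force'].round(1))
a=snap("side","s6.png");b=snap("top","t6.png")
print(onz("top",knob(b),65).round(1))
A=cv2.resize(a[210:290,190:280],None,fx=6,fy=6,interpolation=cv2.INTER_CUBIC);A=cv2.convertScaleAbs(A,alpha=1.5);cv2.imwrite("pics/c6.png",A)
print("expect seated centre px",proj("side",[683.7,104.2,47]))
for dx,dz in((-32,56),(-12,56),(0,47)): print(dx,proj("side",[683.7+dx*.993,104.2-dx*.119,dz]))
```

```text
[645.6 109.7  49.6] [-0.   0.1  0.2]
[561.4 -51.7  65. ]
expect seated centre px [[222.85399825 256.11375325]]
-32 [[232.48668089 254.97018345]]
-12 [[226.35683928 254.18859582]]
0 [[222.85399825 256.11375325]]
```

Run:
```python
from h import *
g=lambda n:cv2.GaussianBlur(cv2.imread(f"pics/{n}.png"),(3,3),0).astype(int).sum(2)
d=(g("s6")-g("s4"))[244:268:2,206:246:2]
for r,row in zip(range(244,268,2),d): print(r,' '.join(f"{v:4d}" for v in row))
```

```text
244   -1   -3   -2    0   -4   -6   -4    0   -2   -2    0    5    1   -1   -2  -19  -57  -86  -98 -120
246   -1    0   -1   -2   -2    0    3    0   -5   -4   -6    3   -1   -5   -7  -24  -61  -76  -85 -121
248   -2    2    0    0   -3    0    1   -2   -6   -3  -11   -5    0   -5   -9  -31  -35  -51  -71 -143
250   -3    1    0   -5    0   -4   -5    6    0   -2   -5   -5   -3   -5  -21  -59  -69  -72 -104 -146
252    0   -5   -4   -2    4    5    5    8   14   17    7   -4   -3   -8  -46 -104 -148 -150 -167  -95
254    2   -3   -2    1   -6   -1   10   26   32   29   24    3   -5   -5  -55 -125 -194 -220 -194  -98
256   -3   -5   -1    2   -2   -4   12   31   32   30   23    6    0    6  -58 -116 -161 -171 -148 -102
258   -3   -5   -3    0   -3   -5    3   25   37   30   22   10    4  -25  -96  -82  -47  -82  -65  -49
260   -1    2   -5   -3   -4    3    2   20   30   31   16    9   -2  -44  -98  -34   59   44   50   18
262   -6    0   -3   -4   -4    0   -3    4    1   -1   -5   -4   -6  -72 -119  -79  -13   -2   13  -45
264   -3   -1   -5   -4    2   -3    0   -3   -6   -4    0   -2   -8  -36  -69 -110 -123 -126 -127 -145
266   -2   -5   -2    2   -2   -7    0   -2   -6    0   -3   -5    4   -2  -24  -56  -87 -105 -111 -116
```

The image difference shows the nut's blob centred near side pixel (223,256), which matches the predicted seated position (222.9,256.1). The nut is in the cup, so I'll retreat and go to the knob.

```bash
python3 -c "
from h import *
to((610,112,62),(575,85,110),(566,-50,110))"
```

```text
from [645.3 109.7  49.6]
(610, 112, 62) -> [-25.5   5.3 -27. ]
(575, 85, 110) -> [-31.8  44.6 -78.8]
(566, -50, 110) -> [-29.6 177.7 -54.7]
```

Call:
{"method": "drive_tool", "body": {"targets": [[0.66, -12, 2, -13, 0], [0.66, -25, 5, -27, 0], [0.3, -28, 20, -50, 0], [0.06, -32, 45, -79, 0], [0.06, -32, 75, -74, 0], [0.06, -31, 105, -68, 0], [0.06, -30, 140, -62, 0], [0.06, -30, 178, -55, 0], [0.06, -30, 178, -55, 0], [0.06, -30, 178, -55, 0]]}}

```text
clock: 19.9
position: [566.9, -50.5, 117.5]
ee_rot: [0.967, -0.063, 0.231, 0.092]
contact_force: [0.1, 0.2, 0.2]
gripper_width: 40.2
grasp_force: 0.0
```

```bash
python3 -c "
from h import *
s=arm.read_state();M=R.from_quat(s['ee_rot']).as_matrix();print(s['joints'].round(3),s['position'].round(1),M.round(3),s['gripper_width'])
k=np.array([564,-52.3,58]);g=k+12*M[:,2];print(g)
to(tuple(g-38*M[:,2]),tuple(g))"
```

```text
[-0.145  0.239 -0.923  2.053 -0.16  -0.437] [566.9 -50.5 117.5] [[ 0.886 -0.164  0.435]
 [-0.08  -0.975 -0.206]
 [ 0.458  0.148 -0.877]] 40.2232076364984
[569.21475979 -54.77567353  47.47967106]
from [566.9 -50.5 117.5]
(np.float64(552.7013537893085), np.float64(-46.936040692635935), np.float64(80.79404602861396)) -> [-29.7  -6.6  25.3]
(np.float64(569.2147597895498), np.float64(-54.775673526475714), np.float64(47.47967106371664)) -> [-29.7  -6.6  63.3]
```

Call:
{"method": "drive_tool", "body": {"targets": [[0.06, -15, -3, 10, 0], [0.06, -30, -7, 20, 0], [0.06, -30, -7, 20, 0], [0.06, -30, -7, 20, 0]]}}

```text
clock: 20.3
position: [554.6, -42.4, 102.5]
ee_rot: [0.97, -0.062, 0.216, 0.088]
contact_force: [-1.0, 0.8, -0.5]
gripper_width: 40.4
grasp_force: 0.0
```

```bash
python3 -c "
from h import *
s=arm.read_state();M=R.from_quat(s['ee_rot']).as_matrix();print(s['joints'].round(3),s['position'].round(1),M.round(3),s['gripper_width'])
k=np.array([564,-52.3,58]);g=k+12*M[:,2];print(g)
to(tuple(g-38*M[:,2]),tuple(g))"
```

```text
[-0.133  0.25  -0.944  2.052 -0.161 -0.448] [554.6 -42.4 102.5] [[ 0.899 -0.159  0.409]
 [-0.082 -0.977 -0.198]
 [ 0.431  0.144 -0.891]] 40.4174862338506
[568.90915072 -54.67480759  47.31072836]
from [554.6 -42.4 102.5]
(np.float64(553.3635067755677), np.float64(-47.15458355563078), np.float64(81.16008854690806)) -> [-9.9  1.8 19.5]
(np.float64(568.9091507189687), np.float64(-54.67480758970886), np.float64(47.31072836296551)) -> [-9.9  1.8 57.5]
```

Call:
{"method": "drive_tool", "body": {"targets": [[0.06, -6, 2, 12, 0], [0.06, -10, 2, 20, 0], [0.06, -10, 2, 20, 0], [0.06, -10, 2, 20, 0]]}}

```text
clock: 20.7
position: [557.0, -46.7, 92.2]
ee_rot: [0.972, -0.064, 0.208, 0.089]
contact_force: [-0.4, -0.9, -0.8]
gripper_width: 39.7
grasp_force: 0.0
```

```bash
python3 -c "
from h import *
s=arm.read_state();M=R.from_quat(s['ee_rot']).as_matrix();print(s['joints'].round(3),s['position'].round(1),M.round(3),s['gripper_width'])
k=np.array([564,-52.3,58]);g=k+12*M[:,2];print(g)
to(tuple(g-20*M[:,2]),tuple(g))"
```

```text
[-0.141  0.274 -0.937  2.052 -0.16  -0.446] [557.  -46.7  92.2] [[ 0.905 -0.161  0.393]
 [-0.087 -0.976 -0.199]
 [ 0.415  0.146 -0.898]] 39.65071437137908
[568.71384776 -54.68429989  47.22527247]
from [557.  -46.7  92.2]
(np.float64(560.8574348269325), np.float64(-50.71046674092417), np.float64(65.1831516865033)) -> [-7.4 -0.7 26.6]
(np.float64(568.7138477596012), np.float64(-54.68429988861374), np.float64(47.22527247024507)) -> [-7.4 -0.7 46.6]
```

Call:
{"method": "drive_tool", "body": {"targets": [[0.06, -8, -1, 14, 0], [0.06, -16, -1, 30, 0], [0.06, -16, -1, 30, 0]]}}

```text
clock: 21.0
position: [559.8, -48.3, 74.3]
ee_rot: [0.975, -0.065, 0.194, 0.087]
contact_force: [-0.7, -0.6, 0.4]
gripper_width: 40.0
grasp_force: 0.0
```

```bash
python3 -c "
from h import *
s=arm.read_state();M=R.from_quat(s['ee_rot']).as_matrix();print(s['joints'].round(3),s['position'].round(1),M.round(3),s['gripper_width'])
k=np.array([564,-52.3,58]);g=k+12*M[:,2];print(g)
to(tuple(g-20*M[:,2]),tuple(g))"
```

```text
[-0.143  0.313 -0.927  2.052 -0.16  -0.448] [559.8 -48.3  74.3] [[ 0.916 -0.161  0.366]
 [-0.093 -0.976 -0.196]
 [ 0.389  0.145 -0.91 ]] 39.981403980303725
[568.39569219 -54.64874704  47.08389825]
from [559.8 -48.3  74.3]
(np.float64(561.0695385387345), np.float64(-50.734168642197886), np.float64(65.277401169577)) -> [-2.2  0.9  9.1]
(np.float64(568.3956921918984), np.float64(-54.648747036703156), np.float64(47.08389824563449)) -> [-2.2  0.9 29.1]
```

Call:
{"method": "drive_tool", "body": {"targets": [[0.06, -3, 1, 14, 0], [0.06, -8, 1, 30, 0], [0.06, -8, 2, 36, 0]]}}

```text
clock: 21.3
position: [571.8, -54.3, 54.6]
ee_rot: [0.977, -0.066, 0.181, 0.087]
contact_force: [-0.8, 0.3, -0.5]
gripper_width: 40.0
grasp_force: 0.0
```

```bash
python3 -c "
from h import *
s=arm.read_state();M=R.from_quat(s['ee_rot']).as_matrix();print(s['joints'].round(3),s['position'].round(1),M.round(3),s['gripper_width'])
k=np.array([564,-52.3,58]);g=k+12*M[:,2];print(g)
to(tuple(g))
b=snap('top','t7.png');a=snap('side','s7.png');print(onz('top',knob(b),65))"
```

```text
[-0.15   0.366 -0.899  2.052 -0.16  -0.445] [571.8 -54.3  54.6] [[ 0.926 -0.162  0.342]
 [-0.098 -0.976 -0.195]
 [ 0.365  0.147 -0.919]] 39.9563409927362
[568.10207979 -54.63929039  46.96819771]
from [571.8 -54.3  54.6]
(np.float64(568.1020797920893), np.float64(-54.63929038722961), np.float64(46.9681977055629)) -> [-6.1 -0.2  5.8]
[557.2319682  -54.14671906  65.        ]
```

Call:
{"method": "drive_tool", "body": {"targets": [[0.39, -3, 0, 2, 0], [0.39, -4, 0, 4, 0], [0.39, -4, 0, 4, 0], [0.39, -4, 5, 5, 0], [0.39, -4, 10, 6, 0], [0.39, -4, 15, 6, 0], [0.39, -4, 20, 7, 0], [0.39, -4, 20, 7, 0]]}}

```text
clock: 22.2
position: [568.2, -72.1, 54.2]
ee_rot: [0.977, -0.068, 0.177, 0.092]
contact_force: [-1.1, 2.2, -1.7]
gripper_width: 26.0
grasp_force: 0.9
```

```bash
cat > k.py <<'E'
from h import *
import sys
s=arm.read_state();M=R.from_quat(s['ee_rot']).as_matrix();p=s['position'];print(s['joints'].round(2),p.round(1),M.round(3),s['gripper_width'].round(1),s['contact_force'].round(1))
b=snap('top',sys.argv[1])
# tray right-end/left-end edges along a line parallel to press y on the deck, from orange mask
h=cv2.cvtColor(cv2.GaussianBlur(b,(3,3),0),cv2.COLOR_BGR2HSV)
def edges(im,dx,z=46):
    L=[]
    c=np.array([678.3,49.2])+dx*np.array([.993,-.119])
    t=np.arange(-150,150,1.)
    P=np.c_[c+t[:,None]*np.array([.119,.993]),np.full(len(t),z)]
    uv=proj("top",P); v=cv2.remap(im,uv[:,0].astype(np.float32)[None],uv[:,1].astype(np.float32)[None],cv2.INTER_LINEAR)[0].astype(int)
    s=v[:,2]-v[:,0]; m=np.where(s>25)[0]
    return t[m[0]],t[m[-1]]
for dx in(-50,-60,-70): print(dx,"t0",edges(cv2.imread("pics/top0.png"),dx),"now",edges(b,dx))
E
python3 k.py t8.png
```

```text
Traceback (most recent call last):
  File "k.py", line 3, in <module>
    s=arm.read_state();M=R.from_quat(s['ee_rot']).as_matrix();p=s['position'];print(s['joints'].round(2),p.round(1),M.round(3),s['gripper_width'].round(1),s['contact_force'].round(1))
                                                                                                                               ^^^^^^^^^^^^^^^^^^^^^^^^
AttributeError: 'float' object has no attribute 'round'
```

```bash
sed -i "s/s\['gripper_width'\].round(1)/s['gripper_width']/" k.py; python3 k.py t8.png
```

```text
[-0.18  0.37 -0.9   2.05 -0.16 -0.42] [568.2 -72.1  54.2] [[ 0.928 -0.166  0.334]
 [-0.101 -0.974 -0.205]
 [ 0.359  0.156 -0.92 ]] 25.952376751847915 [-1.1  2.2 -1.7]
-50 t0 (np.float64(-75.0), np.float64(95.0)) now (np.float64(-91.0), np.float64(80.0))
-60 t0 (np.float64(-76.0), np.float64(96.0)) now (np.float64(-91.0), np.float64(80.0))
-70 t0 (np.float64(-76.0), np.float64(95.0)) now (np.float64(-91.0), np.float64(81.0))
```

Call:
{"method": "drive_tool", "body": {"targets": [[0.39, 0, 5, 1, 0], [0.39, 0, 10, 2, 0], [0.39, 0, 15, 3, 0], [0.39, 0, 20, 3, 0], [0.39, 0, 25, 4, 0], [0.39, 0, 30, 5, 0], [0.39, 0, 35, 6, 0], [0.39, 0, 35, 6, 0]]}}

```text
clock: 23.05
position: [566.8, -103.8, 56.4]
ee_rot: [0.977, -0.07, 0.175, 0.103]
contact_force: [-1.1, 2.1, -1.5]
gripper_width: 26.1
grasp_force: 1.1
```

```bash
python3 k.py t9.png
```

```text
[-0.24  0.36 -0.9   2.05 -0.16 -0.37] [ 566.8 -103.8   56.4] [[ 0.929 -0.174  0.328]
 [-0.102 -0.969 -0.225]
 [ 0.356  0.176 -0.918]] 26.12213900633072 [-1.1  2.1 -1.5]
-50 t0 (np.float64(-75.0), np.float64(95.0)) now (np.float64(-122.0), np.float64(49.0))
-60 t0 (np.float64(-76.0), np.float64(96.0)) now (np.float64(-122.0), np.float64(49.0))
-70 t0 (np.float64(-76.0), np.float64(95.0)) now (np.float64(-122.0), np.float64(49.0))
```

Call:
{"method": "drive_tool", "body": {"targets": [[0.39, 0, 3, 0, 0], [0.39, 0, 6, 1, 0], [0.39, 0, 9, 1, 0], [0.39, 0, 9, 1, 0]]}}

```text
clock: 23.5
position: [565.9, -111.0, 57.1]
ee_rot: [0.977, -0.071, 0.174, 0.105]
contact_force: [1.2, 3.2, -2.2]
gripper_width: 26.4
grasp_force: 1.6
```

```bash
python3 k.py t10.png
python3 - <<'E'
from h import *
# screw check: base-plate front edge and crosshead ends along press y
b=cv2.imread("pics/top0.png")
for dx,z in((-120,18),(-100,18),(0,162)):
    c=np.array([678.3,49.2])+dx*np.array([.993,-.119]);t=np.arange(-230,230,1.)
    uv=proj("top",np.c_[c+t[:,None]*np.array([.119,.993]),np.full(len(t),z)]).astype(np.float32)
    v=cv2.remap(cv2.GaussianBlur(b,(3,3),0),uv[:,0][None],uv[:,1][None],cv2.INTER_LINEAR)[0].astype(int).sum(1)
    g=np.abs(v[6:]-v[:-6]);k=t[3:-3]
    L=k<-140;Rr=k>140;print(dx,z,k[L][g[L].argmax()],g[L].max(),k[Rr][g[Rr].argmax()],g[Rr].max())
E
```

```text
[-0.25  0.36 -0.9   2.05 -0.16 -0.35] [ 565.9 -111.    57.1] [[ 0.929 -0.174  0.326]
 [-0.101 -0.968 -0.229]
 [ 0.355  0.18  -0.917]] 26.443697678712887 [ 1.2  3.2 -2.2]
-50 t0 (np.float64(-75.0), np.float64(95.0)) now (np.float64(-129.0), np.float64(42.0))
-60 t0 (np.float64(-76.0), np.float64(96.0)) now (np.float64(-129.0), np.float64(41.0))
-70 t0 (np.float64(-76.0), np.float64(95.0)) now (np.float64(-130.0), np.float64(42.0))
-120 18 -185.0 71 186.0 61
-100 18 -186.0 73 186.0 62
0 162 -185.0 81 151.0 54
```

Call:
{"method": "drive_tool", "body": {"targets": [[0.39, 0, 2, 0, 0], [0.39, 0, 2, 0, 0], [0.39, 0, 2, 0, 0]]}}

```text
clock: 23.85
position: [565.5, -112.4, 57.3]
ee_rot: [0.977, -0.07, 0.174, 0.105]
contact_force: [2.1, 2.8, -2.3]
gripper_width: 25.8
grasp_force: 1.8
```

Call:
{"method": "drive_tool", "body": {"targets": [[0.1, 0, -2, 0, 0], [0.1, 0, -3, 0, 0], [0.1, 0, -3, 0, 0], [0.1, 0, -2, -12, 0], [0.1, 0, -2, -30, 0], [0.1, 0, -2, -50, 0], [0.1, 0, -2, -80, 0], [0.1, 0, -2, -120, 0], [0.1, -60, 0, -150, 0], [0.1, -60, 0, -150, 0]]}}

```text
clock: 24.85
position: [460.1, -71.0, 174.1]
ee_rot: [0.977, -0.071, 0.174, 0.104]
contact_force: [0.7, 1.5, 1.1]
gripper_width: 38.4
grasp_force: 0.0
```

```bash
python3 k.py t11.png
python3 - <<'E'
from h import *
a=snap("side","s11.png");b=cv2.imread("pics/t11.png")
print("seated px",proj("side",[677.9,49.4,47]))
A=cv2.convertScaleAbs(cv2.resize(a[200:280,190:280],None,fx=5,fy=5,interpolation=cv2.INTER_CUBIC),alpha=1.5);B=cv2.convertScaleAbs(cv2.resize(b[140:225,210:297],None,fx=4,fy=4,interpolation=cv2.INTER_CUBIC),alpha=1.6)
C=np.zeros((400,800,3),np.uint8);C[:,:450]=A;C[:340,450:798]=B;cv2.imwrite("pics/c11.png",C)
E
```

```text
[ 0.32  0.02 -0.93  0.74 -0.49  0.46] [460.1 -71.  174.1] [[ 0.929 -0.175  0.325]
 [-0.103 -0.968 -0.229]
 [ 0.354  0.179 -0.918]] 38.448087421690154 [0.7 1.5 1.1]
-50 t0 (np.float64(-75.0), np.float64(95.0)) now (np.float64(-130.0), np.float64(40.0))
-60 t0 (np.float64(-76.0), np.float64(96.0)) now (np.float64(-131.0), np.float64(40.0))
-70 t0 (np.float64(-76.0), np.float64(95.0)) now (np.float64(-131.0), np.float64(40.0))
seated px [[228.10911365 246.75014531]]
```

View pics/c11.png

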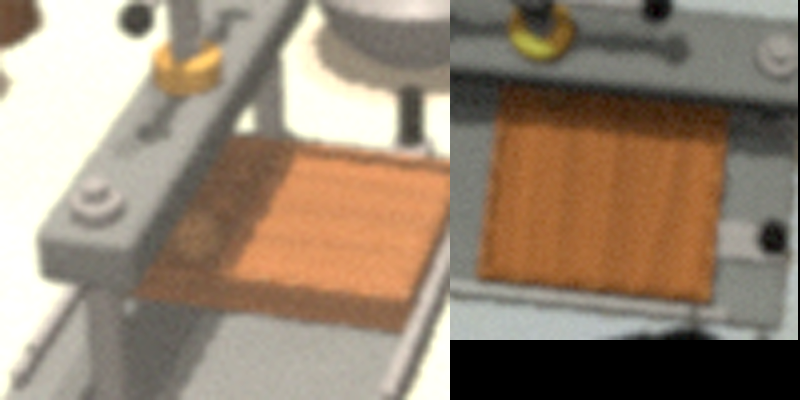

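The last picture shows the nut in the cup at side pixel (229.6,246.5), against a predicted (228.1,246.8). The tray is within about 0.5 mm of centre and the arm is clear, so I'll hand it in.

```bash
python3 -c "
from bench import arm
print(arm.job_done())"
```

```text
the job is handed in; nothing more can be done
None
```

I rolled the walnut into the largest cup and slid the tray until that cup was, by the camera, about 0.5 mm from straight under the screw tip; I then let go, moved the arm clear and handed the job in at about 25 s, though the hand-in returned no verdict.

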